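# Copy a shelf slope to the second arm with a sliding bevel

### The job

One sloping shelf arm on this upright is already clamped; give the loose arm the same slope with the sliding bevel. Lay the bevel snugly in the sharp corner of the clamped arm, its stock against the upright and its blade along the arm, and lock it there by pressing its red-tipped lever flat; then bring the locked bevel into the sharp corner of the loose arm so that the arm swings flush along the blade while the stock bears on the upright, and clamp the arm by pressing its own red-tipped lever flat. Leave the bevel locked and flat on the bench, and do not shift the clamped arm or disturb the bottles and the beaker.

Things in the scene. Friction and masses are not known exactly. Their poses are not given: they have to be found in the camera images.
- upright: Aluminium flat bar 40 mm wide, 8 mm thick, lying fixed on the bench. Origin on its centre line at bench level; y along it (bar from -310 to +350 mm), x across it to the side where the arms stick out, z up. The bevel's stock bears on its edge x = +20 mm. Two steel toe clamps, 21 mm high, hold the opposite edge at y = -285 and +325 mm, at x below -10 mm.
- set_pivot (a point): Pivot of the CLAMPED arm, on the upright's centre line, 12 mm above the bench; axes as the upright's. The two arms' pivots are about 340 mm apart and it varies which arm is at which end.
- new_pivot (a point): Pivot of the LOOSE arm, the one to be set; otherwise as set_pivot.
- set_arm_mid (a point): CLAMPED arm: steel bar 25 mm wide, 8 mm thick (8 to 16 mm above the bench), ending 200 mm from its pivot in a lip 26 mm above the bench. Point on its centre line 100 mm from the pivot, 12 mm above the bench; x along the arm from the pivot, y to the sharp corner it makes with the upright (on the upright's +y side); edge there at y = +12.5 mm.
- new_arm_mid (a point): LOOSE arm: same shape, point and axes as set_arm_mid. It swings freely either way about its pivot against friction of about 0.13 N m and stays where it is left. It starts leaning further over than the clamped arm: 0.87 to 1.0 rad from the upright's +y direction, the clamped arm 1.13 to 1.42 rad. Pushed on beyond flush by the bevel's root, it swings too far.
- bevel_grip (a point): Wooden stock of the sliding bevel, lying flat; point 78 mm from its pivot, 15 mm up: grip here across the stock. 24 mm wide, 30 mm high, from its round pivot end (radius 12) to its tail 115 mm from the pivot. x from pivot to tail; bearing edge at y = +12 mm; in use x points along the upright's +y. At the upright a finger stands over the 8 mm bar: keep fingertips 10 mm up. 0.35 kg.
- bevel_pivot (a point): Pivot of the bevel, 12 mm above its underside, axes as bevel_grip. Snug in a corner it lies 32 mm from the upright's centre line (upright x = +32 mm) and 24.5 mm from the arm's centre line (arm y = +24.5 mm).
- bevel_blade_mid (a point): Steel blade of the bevel, 24 mm wide, 4 mm thick, 10 to 14 mm above the underside of the stock, 125 mm long from the pivot. Point on its centre line 62.5 mm from the pivot, x along the blade away from the pivot. The working edge, which goes along the arm, is at y = -12 mm.
- bevel_blade (a joint): Angle from stock to blade (rad), clockwise seen from above: 0 folded, 1.57 square. Starts between 1.68 and 2.0, wider than the clamped arm's angle: as the stock slides along the upright to the arm's pivot, the arm meets the blade's tip and swings the blade until it is flush. Loose it turns at about 0.03 N m; locked it holds about 0.5 N m.
- bevel_lever (a joint): Cam lever over the bevel's pivot: 0 = up (loose), 0.65 = pressed flat (locked; 0.56 is enough). Hinge 36 mm above the underside; it points to the tail, raised 0.70 rad when up. It stays where it is left; pressing it takes about 15 N at the tip.
- bevel_lever_tip (a point): Centre of the red tip of the bevel's lever, 50 mm from its hinge: about 68 mm above the bench when up and 38 mm when flat. Tip 15 mm wide.
- new_lever (a joint): Cam lever of the loose arm, over its pivot: 0 = up (loose), 0.65 = flat (clamped, 0.56 is enough). Hinge 29 mm above the bench; it points along the upright's -y, raised 0.70 rad when up.
- new_lever_tip (a point): Centre of the red tip of that lever, 50 mm from its hinge: about 61 mm above the bench when up and 31 mm when flat.
- bottle_a: Bystander: amber bottle, 34 mm across, 75 mm high, origin at its foot.
- bottle_b: Bystander: amber bottle, 42 mm across, 95 mm high, origin at its foot.
- beaker: Bystander: glass beaker, 52 mm across, 75 mm high, origin at its foot.
- bevel: The bevel as a whole: origin under its pivot at its underside, axes as bevel_grip.
Mind the look-alikes: they are no part of the job. What is shaped like the bevel but purple or turquoise is not meant.

How it is judged:
On the way, in this order (a step that is already met when the one before it is completed fails the run):
1. the bevel lies snug in the clamped arm's sharp corner, stock on the upright and blade along the arm, and is locked (within 2 degrees and 3.5 mm) (angle between the x axis of bevel_grip and the y axis of upright, either way round below 0.035 rad and angle between the x axis of bevel_blade_mid and the x axis of set_arm_mid, either way round below 0.035 rad and x of bevel_pivot in the frame of upright between 0.0285 and 0.0355 m and y of bevel_pivot in the frame of set_arm_mid between 0.021 and 0.028 m and horizontal distance between bevel_pivot and set_pivot below 0.075 m and height (world z) of bevel_pivot below 0.016 m and value of joint bevel_lever above 0.56 rad), for 0.2 s.
2. the locked bevel lies snug in the loose arm's sharp corner, the arm flush along its blade, its lever still up (within 2 degrees and 3.5 mm) (angle between the x axis of bevel_grip and the y axis of upright, either way round below 0.035 rad and angle between the x axis of bevel_blade_mid and the x axis of new_arm_mid, either way round below 0.035 rad and x of bevel_pivot in the frame of upright between 0.0285 and 0.0355 m and y of bevel_pivot in the frame of new_arm_mid between 0.021 and 0.028 m and horizontal distance between bevel_pivot and new_pivot below 0.075 m and height (world z) of bevel_pivot below 0.016 m and value of joint bevel_lever above 0.56 rad and value of joint new_lever below 0.3 rad), for 0.2 s.
At the end, for the whole second after the job is handed in: The loose arm is parallel to the clamped arm within 2 degrees and clamped (lever 0.56 or more); the clamped arm has not moved 5 mm; the bevel lies flat on the bench, at rest and still locked (lever 0.56 or more) (angle between the x axis of set_arm_mid and the x axis of new_arm_mid, either way round below 0.035 rad and value of joint each of new_lever, bevel_lever above 0.56 rad and distance of set_arm_mid from where it was at the start of the episode below 0.005 m and angle between bevel_grip's own z axis and vertical below 0.06 rad and height (world z) of bevel_grip between 0.011 and 0.019 m and linear speed of bevel below 0.01 m/s); the robot touches nothing.
It fails at once if the clamped arm is shifted (distance of set_arm_mid from where it was at the start of the episode above 0.005 m).
It fails at once if the small amber bottle is disturbed (distance of bottle_a from where it was at the start of the episode above 0.02 m or angle between bottle_a's own z axis and vertical above 0.3 rad).
It fails at once if the larger amber bottle is disturbed (distance of bottle_b from where it was at the start of the episode above 0.02 m or angle between bottle_b's own z axis and vertical above 0.3 rad).
It fails at once if the beaker is disturbed (distance of beaker from where it was at the start of the episode above 0.02 m or angle between beaker's own z axis and vertical above 0.3 rad).
It also fails if it takes over 72 s, if anything falls off the work surface, if the arm or the gripper's body presses on something with over 40 N, if the wrist force passes 120 N, or if a joint passes its speed limit or range.

### The arm

A 7-joint arm with a two-finger parallel gripper is mounted at the origin on the work surface. World frame = base frame: x ahead of the robot, y to its left, z up, the work surface at z = 0. Lengths are in m, angles in rad, forces in N, time in s.
With the tool pointing down it reaches from about 0.425 to 0.875 m from the base axis. Payload 9.9 kg.
Tool frame: the origin (TCP) lies on the centre line of the jaws, within the pads' length; the fingertips stand env.tips_ahead ahead of it and the grasp point (between the pads) lies 3 mm ahead of it (env.tips_ahead is the distance from the TCP to the fingertips, in m); z points along the fingers, y is the direction in which the jaws open and shut (so a half turn about z gives the same grasp; the last joint's range is limited). The gripper opens to 85 mm and grips with 20 to 120 N. Pads are 22 mm wide; open, the fingers measure 114 mm over their backs; the gripper's body (76 mm by 85 mm) begins 54 mm behind the grasp point. The pads swing forward as they close: fully open they stand 13 mm farther back than shut.
Start: joints at [-1.248, 0.576, 0.025, 1.437, -0.015, 1.129, -0.057], TCP at [0.267, 0.62, 0.253] pointing down, gripper open.
Joint ranges: [-2.76, 2.76], [-0.34, 2.15], [-1.52, 1.57], [0.19, 2.46], [-1.09, 4.23], [0.17, 1.99], [-2.82, 2.82]. Speed limits (rad/s): [2.22, 2.22, 3.01, 3.01, 3.14, 3.14, 3.14].

### API

Orientations are given as a 3x3 rotation matrix whose columns are the frame's x, y, z axes.
In Python, from bench import monitor, imaging, order, env gives the robot as it stands.
- The arm moves only by the tool send_rows, never from a script. Its argument "deltas" is a list that holds one entry, the list of rows, each a list of 5 numbers: the finger opening in mm, from 0 to 85.4, then the shift along the tool's x, y, z in mm, then the turn about the tool's z in rad. In form: [[[fingers, x, y, z, spin], ...]]. A call has 1 to 20 rows; each row shifts and turns the commanded pose from where the row before left it, along the tool's axes as they then stand; what a row does not reach is not made up. A row lasts 1/10 s, in which the tool goes at most 50 mm and 8.59 degrees, less where a joint would pass 70% of its speed; a pose out of reach is approached as far as the arm can. A call with a gripper value outside its range is refused whole. The fingers move at their own pace and stop on an object; the grip force is fixed at half the most. Time passes only in rows, so rows that do not move let the fingers close. It gives the time, the measured TCP pose, the force and the opening at its end, in the units of the state.
- monitor.read_state(): the state, without advancing time (a new reading comes with each control period).
- imaging.capture(name): name is "scene" or "top" or "wrist"; returns the picture (420x560x3 uint8, red, green, blue); there is no depth.
- imaging.camera_model(name): a dict with "mtx" (3x3 intrinsics, pixels), "pose" (4x4, takes a point from camera to world coordinates). Camera axes: x right, y down, z forward; pixel columns grow to the right and rows downward; lengths in m; the calibration is good to about 2 mm. A picture is of the moment at which its call begins: read the wrist's pose just before it. camera_model takes no time and is no camera call; for the wrist camera it gives the pose at the moment of the call.
- order.close_job(): hands the job in, once; it reports no verdict.
The state is a dict: "time_s": time; "joints": joint angles; "dq": joint speeds; "joint_efforts": joint torques, N m; "ee_pos": TCP position; "tcp_rot": TCP orientation; "ft_force": force on the tool from outside, world axes, zero at the start; "ft_torque": the same for the moment, N m; "grip_width": opening from 0.0 (shut) to 1.0 (fully open).
Only numpy, scipy, OpenCV 4.12 (cv2) and the standard library are available. Lean on these libraries where they do the work, as an engineer would, in place of code of your own. Each camera call takes 0.05 s, during which the arm holds its last target. There are 200 camera calls.

## Working session

There is one attempt and no reset: what is moved stays moved. The work goes in short steps, Python scripts to look and compute and a tool call to move; the robot and the scene stay as the last step left them, time stands still between calls to the robot, and variables do not carry over. Pictures are saved under pics/ and viewed, about 8 in all and at most 12, crops included, and the job is handed in when it is done.

Besides the shell and the picture viewer there is one more tool, called after "Request:" by a JSON object that holds its "fn" and its "kwargs", one argument or row to a line. send_rows: Moves the arm, as the interface text tells. Its arguments: {"type":"object","properties":{"deltas":{"type":"array"}},"required":["deltas"]}

```bash
ls; mkdir -p pics; python3 - <<'E'
from bench import monitor, imaging, order, env
import cv2
s=monitor.read_state(); print({k:s[k] for k in('time_s','ee_pos','tcp_rot','ft_force','grip_width')}, env.tips_ahead)
for n in('top','scene'):
    im=imaging.capture(n); cv2.imwrite(f'pics/{n}0.png',cv2.cvtColor(im,cv2.COLOR_RGB2BGR)); m=imaging.camera_model(n); print(n,m)
E
```

```text
pics
{'time_s': 0.0, 'ee_pos': array([0.26688665, 0.61955034, 0.25244249]), 'tcp_rot': array([[-9.18421796e-01,  3.95602147e-01, -5.87939619e-04],
       [ 3.95602578e-01,  9.18420514e-01, -1.53628110e-03],
       [-6.77802954e-05, -1.64354448e-03, -9.99998647e-01]]), 'ft_force': array([ 0.38771845, -0.08005719, -0.05902394]), 'grip_width': 0.9995092468788431} 0.022
top {'mtx': array([[509.54327708,   0.        , 271.91818437],
       [  0.        , 509.54327708, 215.03751107],
       [  0.        ,   0.        ,   1.        ]]), 'pose': array([[-2.14450218e-02, -9.98779587e-01,  4.44909788e-02,
         3.67139666e-01],
       [-9.99769327e-01,  2.13710258e-02, -2.13820011e-03,
         6.44300384e-02],
       [ 1.18477277e-03, -4.45265697e-02, -9.99007498e-01,
         1.49398929e+00],
       [ 0.00000000e+00,  0.00000000e+00,  0.00000000e+00,
         1.00000000e+00]])}
scene {'mtx': array([[529.85744322,   0.        , 278.89500408],
       [  0.        , 529.85744322, 206.89398498],
       [  0.        ,   0.        ,   1.        ]]), 'pose': array([[ 0.76862157,  0.48854456, -0.41297105,  1.01344639],
       [ 0.63956857, -0.57360534,  0.51178995, -0.66367168],
       [ 0.0131498 , -0.6574961 , -0.75334319,  1.13561213],
       [ 0.        ,  0.        ,  0.        ,  1.        ]])}
```

View pics/top0.png

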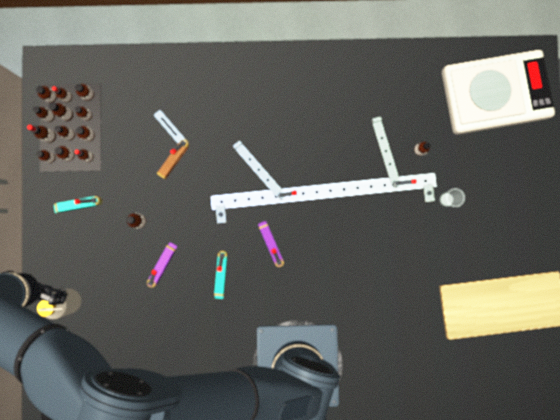

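View pics/scene0.png

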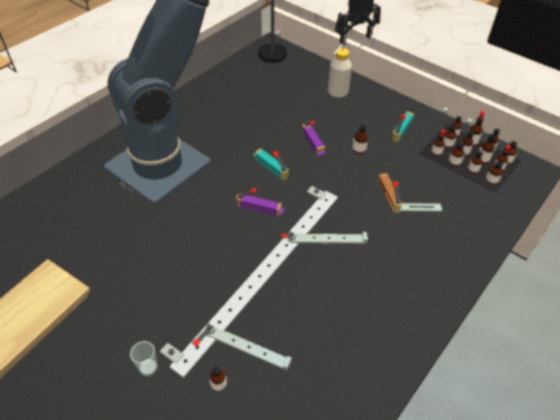

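The scene view and the top view agree:
- The upright runs from about (211,203) to (437,180) in the top picture. Both levers point right, so its +y is to the left.
- The arm at (279,193) leans over more, so it is the loose one. The arm at (394,184) is the clamped one.
- Candidates for the bevel: orange-brown at (173,160), purple at (161,265) and (271,244), turquoise at (76,205) and (220,275). By the wooden stock and open blade, (173,160) is the bevel.

Next I'll measure these and take one close crop.

```bash
cat > h.py <<'E'
import numpy as np, cv2
from bench import monitor, imaging, order, env
def ray(m,uv,z):
    uv=np.atleast_2d(np.asarray(uv,float)); K=m['mtx'];T=m['pose']
    d=np.c_[uv,np.ones(len(uv))]@np.linalg.inv(K).T@T[:3,:3].T
    o=T[:3,3]; return (o+d*((z-o[2])/d[:,2])[:,None])[:,:2]
def proj(m,p):
    T=np.linalg.inv(m['pose']); q=np.atleast_2d(p)@T[:3,:3].T+T[:3,3]; q=q@m['mtx'].T; return q[:,:2]/q[:,2:]
def line(P):
    vx,vy,x,y=cv2.fitLine(P.astype(np.float32),cv2.DIST_HUBER,0,1e-4,1e-4).ravel(); return np.array([x,y]),np.array([vx,vy])
def grab(n,f=None):
    m=imaging.camera_model(n); im=imaging.capture(n)
    if f: cv2.imwrite('pics/'+f,cv2.cvtColor(im,cv2.COLOR_RGB2BGR))
    return m,im,cv2.cvtColor(im,cv2.COLOR_RGB2HSV)
def rel(p,yaw_dir=None):
    "shift in tool axes (mm) to reach world point p (TCP)"
    s=monitor.read_state(); return np.round(1000*s['tcp_rot'].T@(np.asarray(p)-s['ee_pos']),1)
E
python3 - <<'E'
from h import *
im=cv2.imread('pics/top0.png'); hsv=cv2.cvtColor(im,cv2.COLOR_BGR2HSV); m=imaging.camera_model('top')
white=((hsv[...,2]>130)&(hsv[...,1]<50))
# upright lower edge and upper edge
lo=[];up=[]
for c in range(235,415):
    r=np.where(white[165:215,c])[0]+165
    if len(r)<4: continue
    lo.append((c,r.max()+.5)); up.append((c,r.min()-.5))
lo=np.array(lo);up=np.array(up)
f=(lo[:,1]-up[:,1]); ok=(f<16)
L=ray(m,lo,.008);U=ray(m,up[ok],.008)
a,d=line(L); b,e=line(U); d*=np.sign(d[1]); e*=np.sign(e[1])
print('upright dirs',d,e,'width',abs(np.cross(e,b-a)))
# arms: per row center
for nm,(r0,r1,c0,c1) in {'loose':(150,180,225,285),'clamped':(128,172,365,405)}.items():
    Pl=[];Pr=[]
    for r in range(r0,r1):
        c=np.where(white[r,c0:c1])[0]+c0
        if len(c)>3: Pl.append((c.min()-.5,r));Pr.append((c.max()+.5,r))
    A,u=line(ray(m,Pl,.016));B,v=line(ray(m,Pr,.016)); u*=np.sign(u[0]);v*=np.sign(v[0])
    w=u+v;w/=np.linalg.norm(w); print(nm,u,v,'width',abs(np.cross(w,B-A)),'angle',np.arccos(w@(d+e)/np.linalg.norm(d+e)),'mid',(A+B)/2)
h=hsv[...,0].astype(int);s=hsv[...,1];v=hsv[...,2]
o=((h>5)&(h<25)&(s>120)&(v>100)).astype(np.uint8); o[:, :140]=0;o[:,200:]=0;o[200:]=0
ct=max(cv2.findContours(o,0,2)[0],key=cv2.contourArea); R=cv2.minAreaRect(ct); print(R, ray(m,cv2.boxPoints(R),.03))
red=((h<5)|(h>172))&(s>150)&(v>100)
n,_,st,ce=cv2.connectedComponentsWithStats(red.astype(np.uint8))
for i in range(1,n):
    if st[i,4]>5: print('red',ce[i],st[i,4],ray(m,ce[i],.06))
c=im[90:200,120:300]; cv2.imwrite('pics/c1.png',cv2.resize(c,None,fx=4,fy=4,interpolation=cv2.INTER_CUBIC))
E
```

```text
upright dirs [-0.08137738  0.99668336] [-0.06603792  0.9978171 ] width 0.048389517
loose [0.77277327 0.63468224] [0.77292365 0.6344991 ] width 0.030453175 angle 0.9570944 mid [0.5827755  0.11101355]
clamped [0.9639574  0.26605645] [0.9635955 0.2673644] width 0.029852772 angle 1.3745948 mid [ 0.617951   -0.27312562]
((172.6999969482422, 158.89999389648438), (10.599998474121094, 42.599998474121094), 36.869895935058594) [[0.56161587 0.39405123]
 [0.65915589 0.31897977]
 [0.64009417 0.29470727]
 [0.54266476 0.36981235]]
red [534.38390093  74.9504644 ] 323 [[ 0.81506089 -0.69606747]]
red [54.25 88.25] 24 [[0.80552426 0.67321388]]
red [ 30.27272727 127.21212121] 33 [[0.69504297 0.74146655]]
red [172.75       150.70833333] 24 [[0.61935255 0.33826393]]
red [ 76.81818182 151.81818182] 22 [[0.62195771 0.60980466]]
red [413.16666667 180.91666667] 12 [[ 0.51897579 -0.33984653]]
red [293.55555556 192.33333333] 9 [[ 0.49383445 -0.00107914]]
red [ 77.375  200.6875] 16 [[0.48322402 0.60884716]]
red [273.73333333 250.93333333] 15 [[0.33001213 0.0584285 ]]
red [218.86666667 268.06666667] 15 [[0.28539287 0.21325947]]
red [153.1  271.95] 20 [[0.27851614 0.39767675]]<stdin>:14: DeprecationWarning: Arrays of 2-dimensional vectors are deprecated. Use arrays of 3-dimensional vectors instead. (deprecated in NumPy 2.0)
<stdin>:22: DeprecationWarning: Arrays of 2-dimensional vectors are deprecated. Use arrays of 3-dimensional vectors instead. (deprecated in NumPy 2.0)
```

View pics/c1.png

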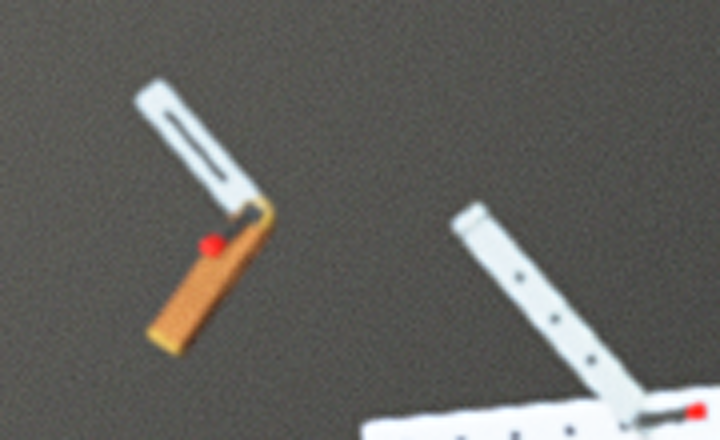

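The crop shows the wooden stock with its pivot end at top pixel (187,142), its tail at (161,175), the red lever tip on it and the blade open to (158,112). That is the real bevel.

```bash
python3 - <<'E'
from h import *
print(rel([.580,.360,.19])); m=imaging.camera_model('wrist'); s=monitor.read_state()
print(s['tcp_rot'].T@(m['pose'][:3,3]-s['ee_pos']), s['tcp_rot'].T@m['pose'][:3,:3], m['mtx'])
E
```

```text
[-390.2 -114.4   62.7]
[ 0.07348925 -0.00128171 -0.12192872] [[ 1.09188472e-03 -9.59193965e-01 -2.82746788e-01]
 [ 9.99999104e-01  8.28497655e-04  1.05109520e-03]
 [-7.73949121e-04 -2.82747682e-01  9.59194010e-01]] [[320.03675202   0.         285.05693475]
 [  0.         320.03675202 215.36888802]
 [  0.           0.           1.        ]]
```

Request:
{"fn": "send_rows", "kwargs": {
  "deltas": [
    [[70,-39,-11.4,6.3,0],[70,-39,-11.4,6.3,0],[70,-39,-11.4,6.3,0],[70,-39,-11.4,6.3,0],[70,-39,-11.4,6.3,0],[70,-39,-11.4,6.3,0],[70,-39,-11.4,6.3,0],[70,-39,-11.4,6.3,0],[70,-39,-11.4,6.3,0],[70,-39,-11.4,6.3,0],[70,0,0,0,0.083],[70,0,0,0,0.083],[70,0,0,0,0.083],[70,0,0,0,0],[70,0,0,0,0]]
  ]
}}

```text
time_s: 1.6
ee_pos: [0.5799, 0.3609, 0.19]
tcp_rot: [[-0.794, 0.608, -0.0], [0.608, 0.794, -0.001], [-0.0, -0.001, -1.0]]
ft_force: [-0.8, 0.8, 0.4]
grip_width: 0.817
```

```bash
python3 - <<'E'
from h import *
s=monitor.read_state(); print(s['time_s'],s['ee_pos'],s['tcp_rot'][:,1],s['joints'],s['ft_force'])
m,im,hsv=grab('wrist','w1.png')
h=hsv[...,0].astype(int);S=hsv[...,1];v=hsv[...,2]
o=((h>5)&(h<25)&(S>110)&(v>80)).astype(np.uint8)
ct=max(cv2.findContours(o,0,2)[0],key=cv2.contourArea); R=cv2.minAreaRect(ct); print(R); print(ray(m,cv2.boxPoints(R),.03))
E
```

```text
1.6 [0.57993825 0.36092351 0.19000746] [ 6.07667340e-01  7.94191423e-01 -6.22423344e-04] [-0.68140562  0.64303403  0.09811092  1.49581891 -0.0693099   1.00672527
  0.35200933] [-0.77650372  0.83830705  0.44357162]
((291.0, 226.5), (127.0, 26.0), 90.0)
[[0.54514988 0.37782487]
 [0.55896979 0.39592597]
 [0.65920394 0.32201481]
 [0.64365125 0.30164005]]
```

View pics/w1.png

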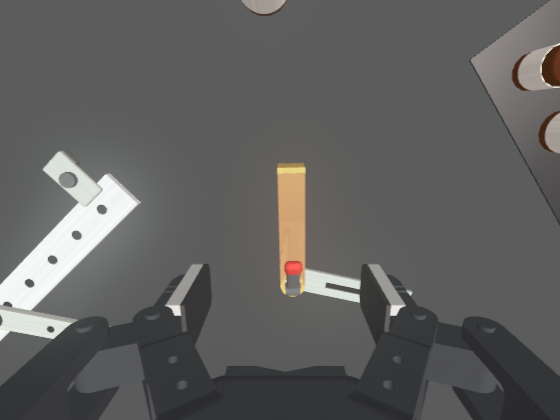

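```bash
python3 - <<'E'
from h import *
im=cv2.cvtColor(cv2.imread('pics/w1.png'),cv2.COLOR_BGR2HSV); m=imaging.camera_model('wrist')
h=im[...,0].astype(int); red=(((h<5)|(h>172))&(im[...,1]>150)&(im[...,2]>100)).astype(np.uint8); red[:200]=0;red[:,450:]=0
r=np.argwhere(red)[:,::-1]; print(r.min(0),r.max(0),r.mean(0)); p=ray(m,r.mean(0),.068)[0]; print(p, ray(imaging.camera_model('top'),[172.75,150.7],.068))
d=np.array([-.796,.605]); g=p+d*(.078-.038); print('grip from red',g)
for q in (g,[.583,.363]): print(rel([*q,.033]))
E
```

```text
[285 261] [301 274] [292.89671362 267.48356808]
[0.61810252 0.33821589] [[0.61796912 0.33673596]]
grip from red [0.58626252 0.36241589]
[ -4.1   5.1 157.1]
[ -1.2   3.6 157.1]
```

Request:
{"fn": "send_rows", "kwargs": {
  "deltas": [
    [[70,-3,4,40,0],[70,0,0,40,0],[70,0,0,40,0],[70,0,0,25,0],[70,0,0,12,0],[70,0,0,0,0],[10,0,0,0,0],[10,0,0,0,0],[10,0,0,0,0],[10,0,0,0,0],[10,0,0,0,0],[10,0,0,0,0],[10,0,0,0,0],[10,0,0,0,0]]
  ]
}}

```text
time_s: 3.05
ee_pos: [0.5859, 0.3629, 0.0352]
tcp_rot: [[-0.793, 0.61, 0.002], [0.61, 0.793, 0.002], [-0.001, 0.003, -1.0]]
ft_force: [-0.1, 0.7, 7.4]
grip_width: 0.265
```

```bash
python3 - <<'E'
from h import *
s=monitor.read_state(); print(s['time_s'],s['ee_pos'],s['tcp_rot'][:,0],s['grip_width']*85.4,s['ft_force'],s['ft_torque'])
m,im,hsv=grab('wrist','w2.png')
E
```

```text
3.05 [0.58592727 0.36292516 0.03515329] [-0.79261264  0.60972485 -0.00089753] 22.64550038887558 [-0.12663465  0.71459931  7.37716216] [0.01803153 0.13416261 0.0117835 ]
```

View pics/w2.png

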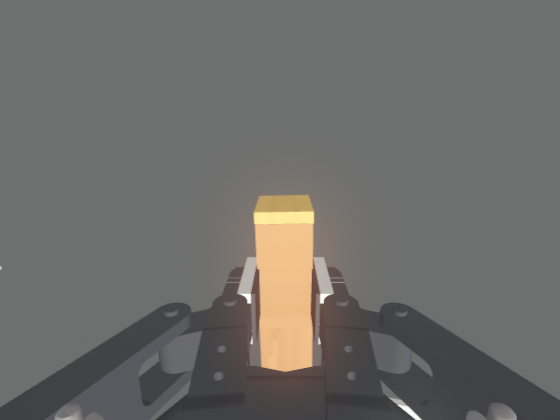

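```bash
python3 - <<'E'
from h import *
im=cv2.imread('pics/top0.png'); hsv=cv2.cvtColor(im,cv2.COLOR_BGR2HSV); m=imaging.camera_model('top')
white=((hsv[...,2]>130)&(hsv[...,1]<50))
def col(c): 
    r=np.where(white[165:215,c])[0]+165; return r.min()-.5,r.max()+.5
cs=[c for c in list(range(300,380))+list(range(232,262))]
E=np.array([col(c) for c in cs]); lo=ray(m,np.c_[cs,E[:,1]],.008); up=ray(m,np.c_[cs,E[:,0]],.008)
(a,d),(b,e)=line(lo),line(up); d*=np.sign(d[1]);e*=np.sign(e[1]); print(d,e)
c=line((lo+up)/2); C,y=c; y*=np.sign(y[1]); x=np.array([y[1],-y[0]]); print('centre',C,'y',y, 'half',(up-C)@x.T.mean() if 0 else np.abs((up-lo)@x).mean()/2)
for nm,A,u in(('loose',[.58278,.11101],[.77285,.63459]),('clamped',[.61795,-.27313],[.96378,.26671])):
    A=np.array(A);u=np.array(u); t=np.linalg.solve(np.c_[u,-y],C-A)[0]; P=A+t*u; th=np.arccos(u@y)
    dy=(.0245+.032*np.cos(th))/np.sin(th); piv=P+.032*x+dy*y; print(nm,P,'th',th,'bevel pivot',piv,'grip',piv+.078*y)
mw=imaging.camera_model('wrist'); s=monitor.read_state()
for r in(197,211.5,222): print(r,(np.r_[ray(mw,[285,r],.03)[0],.03]-s['ee_pos'])@s['tcp_rot'])
E
```

```text
[-0.08136277  0.99668455] [-0.08097519  0.99671614]
centre [ 0.495759   -0.03108988] y [-0.08089748  0.9967224 ] half 0.02819726561457967
loose [0.49038334 0.03514276] th 0.9643045282890033 bevel pivot [0.51807044 0.08957765] grip [0.51176044 0.167322  ]
clamped [ 0.51765649 -0.30088455] th 1.3818048166056793 bevel pivot [ 0.54703854 -0.26733272] grip [ 0.54072853 -0.18958837]
197 [ 0.04345294 -0.00151862  0.00508623]
211.5 [ 0.03732443 -0.00151262  0.00509166]
222 [ 0.03278343 -0.00150818  0.00509567]
```

Request:
{"fn": "send_rows", "kwargs": {
  "deltas": [
    [[10,0,0,-20,0],[10,0,0,-40,0],[10,0,0,-40,0.139],[10,0,0,-40,0.139],[10,0,0,0,0.139],[10,0,0,0,0.139],[10,0,0,0,0.139],[10,0,0,0,0.139],[10,-26,-4.5,0,0],[10,-43,-7.5,0,0],[10,-43,-7.5,0,0],[10,-43,-7.5,0,0],[10,-43,-7.5,0,0],[10,-43,-7.5,0,0],[10,-43,-7.5,0,0],[10,-43,-7.5,0,0],[10,-43,-7.5,0,0],[10,-43,-7.5,0,0],[10,-43,-7.5,0,0],[10,-43,-7.5,0,0]]
  ]
}}

```text
time_s: 5.1
ee_pos: [0.5381, -0.1436, 0.1737]
tcp_rot: [[-0.081, 0.997, 0.0], [0.997, 0.081, 0.0], [0.0, 0.0, -1.0]]
ft_force: [0.5, 0.4, -3.4]
grip_width: 0.265
```

Request:
{"fn": "send_rows", "kwargs": {
  "deltas": [
    [[10,-24,-4.5,0,0],[10,0,0,0,0],[10,0,0,0,0]]
  ]
}}

```text
time_s: 5.4
ee_pos: [0.5358, -0.1666, 0.1735]
tcp_rot: [[-0.08, 0.997, 0.0], [0.997, 0.08, 0.001], [0.001, 0.0, -1.0]]
ft_force: [0.3, -0.1, -3.2]
grip_width: 0.265
```

```bash
python3 - <<'E'
from h import *
s=monitor.read_state(); print(s['time_s'],s['ee_pos'],s['tcp_rot'][:,0],s['grip_width']*85.4,s['ft_force'],s['ft_torque'],s['joints'])
m,im,hsv=grab('wrist','w3.png')
grab('top','t3.png')
E
```

```text
5.4 [ 0.53576356 -0.16658945  0.17345826] [-7.96058012e-02  9.96826258e-01  5.72389306e-04] 22.63227935293199 [ 0.34929442 -0.08687632 -3.21650981] [0.22049888 0.05649348 0.00300304] [ 0.00752525  0.51357995  0.31810171  1.85365419 -0.21499676  0.80787658
  0.51631742]
```

View pics/w3.png

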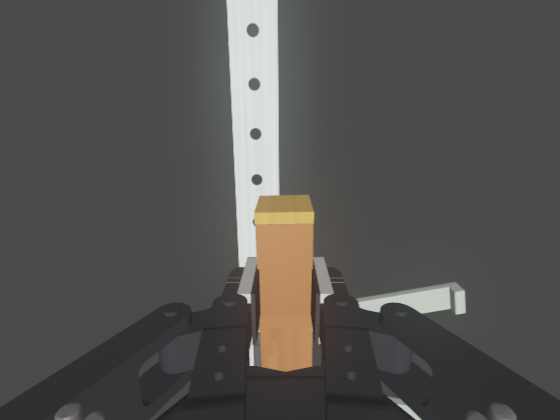

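The stock is held straight and level with its tail at row 212. The upright's edges run at columns 230-280, and the clamped arm shows at (360-465, 285-312).

```bash
python3 - <<'E'
from h import *
im=cv2.imread('pics/w3.png'); g=cv2.cvtColor(im,cv2.COLOR_BGR2GRAY).astype(int); m=imaging.camera_model('wrist'); s=monitor.read_state()
L=[];R=[]
for r in range(5,180,3):
    d=np.diff(cv2.GaussianBlur(g[r:r+1].astype(np.float32),(5,1),0)[0]); w=d[200:300]
    L.append((200+w.argmax()+.5,r));R.append((200+w.argmin()+.5,r))
for n,P in(('L',L),('R',R)):
    a,u=line(ray(m,P,.008)); u*=np.sign(u[1]); print(n,a,u,np.arctan2(-u[0],u[1]))
    if n=='L':A=a
    else:
        x=np.array([u[1],-u[0]]);print('width',(a-A)@x)
for c in range(380,441,20): print(c,g[278:322,c])
t,th,_=grab('top'),0,0
E
```

```text
L [ 0.48094162 -0.07973713] [-0.08333931  0.99652123] 0.08343609
R [ 0.52047926 -0.06986417] [-0.08605571  0.9962903 ] 0.08616228
width 0.04024059
380 [ 77  77  79  78  78  78  78  77  78  78  78  78  79  79  78  79 103 141
 142 149 177 200 200 199 200 199 197 196 185 167 142 138 107  74  71  46
  45  45  44  45  45  45  45  44]
400 [ 78  79  78  79  78  79  78  79  80  79  79  78  85 124 139 143 153 192
 200 201 200 201 199 199 193 105  58  58  58  59  56  57  56  58  64  74
  76  75  69  58  56  56  55  55]
420 [ 79  79  80  80  80  80  80  80  81  96 135 140 145 164 199 201 200 199
 199 200 200 200 199 199 199 201 198 198 200 199 198 199 200 201 180  75
  59  58  58  58  58  58  58  57]
440 [ 80  79  79  79  80  84 112 138 140 147 180 200 201 199 198 198 199 200
 200 199 199 200 200 197 199 201 200 199 199 200 202 198 159  81  80  81
  80  80  80  79  79  78  79  79]
```

```bash
python3 - <<'E'
from h import *
im=cv2.imread('pics/w3.png'); g=cv2.cvtColor(im,cv2.COLOR_BGR2GRAY).astype(float); m=imaging.camera_model('wrist'); s=monitor.read_state()
P=[];Q=[]
for c in range(368,446,2):
    k=g[270:325,c]; i=np.where(k>170)[0][0]; P.append((c,270+i-1+(170-k[i-1])/(k[i]-k[i-1])))
    i=np.where(k>110)[0][0]; Q.append((c,270+i-1+(110-k[i-1])/(k[i]-k[i-1])))
a,u=line(ray(m,P,.016)); u*=np.sign(u[0]); b,v=line(ray(m,Q,.008)); v*=np.sign(v[0]); print('arm edge top',a,u,'bottom',b,v)
y=np.array([-.0848,.9964]);y/=np.linalg.norm(y);x=np.array([y[1],-y[0]])
E=np.array([.52048,-.06986]); th=np.arccos(u@y); n=np.array([-u[1],u[0]]); print('th',th,np.arccos(v@y),'edge diff mm',1e3*(b-a)@n)
e=(a+b)/2 if 0 else a
# pivot: (p-E)@x=.012 ; (p-a)@n=.012
p=np.linalg.solve(np.array([x,n]),[E@x+.012,e@n+.012]); t=p+.0777*y; print('bevel pivot',p,'TCP target',t)
print('from now, along tool x,y mm',rel([*t,.035]), 'yaw err tool vs upright',np.arctan2(-s['tcp_rot'][0,0],s['tcp_rot'][1,0])-np.arctan2(-y[0],y[1]))
print('lateral stock centre offset', [ (np.r_[ray(m,[c,211.5],.1385+.03)[0],.1685]-s['ee_pos'])@s['tcp_rot'] for c in (256,313)])
E
```

```text
arm edge top [ 0.66512287 -0.24349883] [0.9628785  0.26993513] bottom [ 0.6594868  -0.24605744] [0.9625294  0.27117732]
th 1.382372460524978 1.3810821463321354 edge diff mm -0.9422444
bevel pivot [ 0.54901081 -0.26358728] TCP target [ 0.54242186 -0.18616715]
from now, along tool x,y mm [-21.9   4.3 138.3] yaw err tool vs upright -0.001810865536741313
lateral stock centre offset [array([ 0.03591743, -0.01376527,  0.00483138]), array([0.0359446 , 0.00967863, 0.00483254])]
```

Request:
{"fn": "send_rows", "kwargs": {
  "deltas": [
    [[10,40,10.5,0,-0.002],[10,0,0,40,0],[10,0,0,40,0],[10,0,0,35,0],[10,0,0,15,0],[10,0,0,7,0],[10,0,0,0,0],[10,0,-2,0,0],[10,0,-2,0,0],[10,0,0,0,0]]
  ]
}}

```text
time_s: 6.55
ee_pos: [0.5392, -0.126, 0.0369]
tcp_rot: [[-0.083, 0.997, 0.001], [0.997, 0.083, -0.0], [-0.0, 0.001, -1.0]]
ft_force: [-0.3, -0.4, -2.5]
grip_width: 0.27
```

Request:
{"fn": "send_rows", "kwargs": {
  "deltas": [
    [[10,0,-1,0,0],[10,0,-1,0,0],[10,0,0,0,0]]
  ]
}}

```text
time_s: 6.85
ee_pos: [0.5388, -0.1261, 0.0368]
tcp_rot: [[-0.083, 0.997, 0.003], [0.997, 0.083, -0.0], [-0.0, 0.003, -1.0]]
ft_force: [5.6, 1.1, -2.4]
grip_width: 0.262
```

Request:
{"fn": "send_rows", "kwargs": {
  "deltas": [
    [[10,0,-1,0,0],[10,0,-1,0,0],[10,0,0,0,0]]
  ]
}}

```text
time_s: 7.15
ee_pos: [0.5386, -0.1261, 0.037]
tcp_rot: [[-0.083, 0.997, 0.006], [0.997, 0.083, -0.001], [-0.001, 0.006, -1.0]]
ft_force: [10.1, 1.5, -4.8]
grip_width: 0.27
```

Request:
{"fn": "send_rows", "kwargs": {
  "deltas": [
    [[10,0,1.5,1,0],[10,-8,0,0,0],[10,-8,0,0,0],[10,-8,0,0,0],[10,-8,0,0,0],[10,-8,0,0,0],[10,-6,0,0,0],[10,-5,0,0,0],[10,-3,0,0,0],[10,0,0,0,0]]
  ]
}}

```text
time_s: 8.15
ee_pos: [0.5432, -0.1799, 0.0357]
tcp_rot: [[-0.083, 0.997, 0.003], [0.997, 0.083, 0.0], [-0.0, 0.003, -1.0]]
ft_force: [6.9, 2.0, -3.0]
grip_width: 0.263
```

Request:
{"fn": "send_rows", "kwargs": {
  "deltas": [
    [[10,-1,0,0,0],[10,-1,0,0,0],[10,0,0,0,0]]
  ]
}}

```text
time_s: 8.45
ee_pos: [0.5432, -0.1812, 0.0356]
tcp_rot: [[-0.084, 0.996, 0.003], [0.996, 0.084, 0.001], [0.0, 0.003, -1.0]]
ft_force: [6.9, 3.8, -2.3]
grip_width: 0.264
```

Request:
{"fn": "send_rows", "kwargs": {
  "deltas": [
    [[10,-1,0,0,0],[10,-1,0,0,0],[10,0,0,0,0]]
  ]
}}

```text
time_s: 8.75
ee_pos: [0.5434, -0.1831, 0.0356]
tcp_rot: [[-0.084, 0.996, 0.003], [0.996, 0.084, 0.001], [0.001, 0.003, -1.0]]
ft_force: [5.8, 3.6, -2.8]
grip_width: 0.264
```

Request:
{"fn": "send_rows", "kwargs": {
  "deltas": [
    [[10,-1,0,0,0],[10,-1,0,0,0],[10,0,0,0,0]]
  ]
}}

```text
time_s: 9.05
ee_pos: [0.5436, -0.1851, 0.0356]
tcp_rot: [[-0.084, 0.996, 0.003], [0.996, 0.084, 0.001], [0.0, 0.003, -1.0]]
ft_force: [6.8, 2.8, -3.0]
grip_width: 0.267
```

Request:
{"fn": "send_rows", "kwargs": {
  "deltas": [
    [[10,-1,0,0,0],[10,0,0,0,0]]
  ]
}}

```text
time_s: 9.25
ee_pos: [0.5437, -0.1861, 0.0356]
tcp_rot: [[-0.084, 0.996, 0.003], [0.996, 0.084, 0.001], [0.001, 0.003, -1.0]]
ft_force: [6.3, 3.8, -3.1]
grip_width: 0.262
```

Request:
{"fn": "send_rows", "kwargs": {
  "deltas": [
    [[10,-1,0,0,0],[10,0,0,0,0]]
  ]
}}

```text
time_s: 9.45
ee_pos: [0.5437, -0.187, 0.0356]
tcp_rot: [[-0.084, 0.996, 0.003], [0.996, 0.084, 0.001], [0.001, 0.003, -1.0]]
ft_force: [7.7, 3.8, -3.5]
grip_width: 0.263
```

Request:
{"fn": "send_rows", "kwargs": {
  "deltas": [
    [[10,-1,0,0,0],[10,0,0,0,0]]
  ]
}}

```text
time_s: 9.65
ee_pos: [0.5437, -0.1871, 0.0355]
tcp_rot: [[-0.084, 0.996, 0.002], [0.996, 0.084, 0.002], [0.002, 0.002, -1.0]]
ft_force: [6.6, 6.6, -1.0]
grip_width: 0.26
```

```bash
python3 - <<'E'
from h import *
a=grab('scene','s4.png')[1]; b=grab('top','t4.png')[1]
A=cv2.resize(a[280:400,150:310],None,fx=4,fy=4,interpolation=cv2.INTER_CUBIC)
B=cv2.resize(b[100:210,330:430],None,fx=4,fy=4,interpolation=cv2.INTER_CUBIC)
cv2.imwrite('pics/s4c.png',A[...,::-1]);cv2.imwrite('pics/t4c.png',B[...,::-1])
E
```

```text
(no output)
```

View pics/s4c.png

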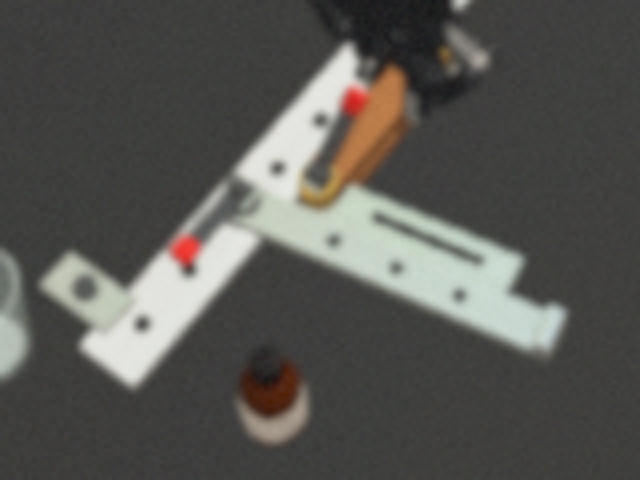

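The scene crop shows the stock on the upright and the blade flush along the clamped arm. The force jump at y=-0.187 fits that. Next I release and press the bevel's lever.

Request:
{"fn": "send_rows", "kwargs": {
  "deltas": [
    [[10,0.5,0.8,0,0],[10,0,0,0,0],[50,0,0,0,0],[50,0,0,0,0],[50,0,0,0,0],[50,0,0,0,0],[50,0,0,-15,0],[50,0,0,-35,0],[0,0,0,-40,0],[0,-16,0,0,0],[0,-17,0,0,0],[0,0,0,0,0],[0,0,0,0,0],[0,0,0,0,0]]
  ]
}}

```text
time_s: 11.15
ee_pos: [0.545, -0.2207, 0.1241]
tcp_rot: [[-0.083, 0.997, -0.002], [0.997, 0.083, 0.001], [0.001, -0.002, -1.0]]
ft_force: [0.5, -0.2, -0.6]
grip_width: -0.001
```

```bash
python3 - <<'E'
from h import *
m,im,hsv=grab('wrist','w5.png'); grab('scene','s5.png')
h=hsv[...,0].astype(int); red=(((h<5)|(h>172))&(hsv[...,1]>150)&(hsv[...,2]>100)).astype(np.uint8)
n,_,st,ce=cv2.connectedComponentsWithStats(red); s=monitor.read_state(); print(s['ee_pos'],s['grip_width'])
for i in range(1,n):
    if st[i,4]>30: print(ce[i],st[i],(np.r_[ray(m,ce[i],.07)[0],.07]-s['ee_pos'])@s['tcp_rot'])
E
```

```text
[ 0.54523271 -0.22062921  0.12452174] -0.002219880934380895
[288.390625 253.      ] [277 250  23   7 128] [-0.00363735 -0.00015522  0.05451875]
```

View pics/w5.png

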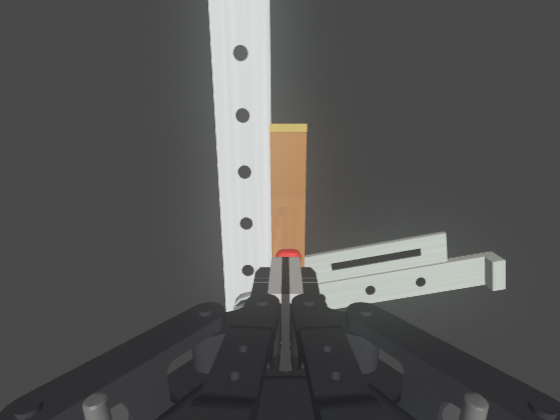

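The stock lies on the bar's edge, the blade is flush with the arm, and the red tip at (288,253) is just ahead of the closed fingers. Now I press it.

Request:
{"fn": "send_rows", "kwargs": {
  "deltas": [
    [[0,0,0,24,0],[0,0,0,6,0],[0,0,0,6,0],[0,0,0,6,0],[0,0,0,6,0],[0,0,0,5,0],[0,0,0,3,0],[0,0,0,0,0]]
  ]
}}

```text
time_s: 12.05
ee_pos: [0.5461, -0.2207, 0.0698]
tcp_rot: [[-0.084, 0.996, 0.001], [0.996, 0.084, 0.001], [0.0, 0.001, -1.0]]
ft_force: [-0.4, 1.0, 2.6]
grip_width: 0.001
```

Request:
{"fn": "send_rows", "kwargs": {
  "deltas": [
    [[0,0,0,2,0],[0,0,0,0,0]]
  ]
}}

```text
time_s: 12.25
ee_pos: [0.5461, -0.2207, 0.068]
tcp_rot: [[-0.084, 0.997, 0.001], [0.997, 0.084, 0.001], [0.001, 0.001, -1.0]]
ft_force: [-1.5, 3.6, 7.0]
grip_width: 0.0
```

Request:
{"fn": "send_rows", "kwargs": {
  "deltas": [
    [[0,0,0,2,0],[0,0,0,0,0]]
  ]
}}

```text
time_s: 12.45
ee_pos: [0.5461, -0.2204, 0.0661]
tcp_rot: [[-0.084, 0.996, 0.001], [0.996, 0.084, 0.001], [0.001, 0.001, -1.0]]
ft_force: [0.2, 5.6, 8.4]
grip_width: 0.002
```

Request:
{"fn": "send_rows", "kwargs": {
  "deltas": [
    [[0,0,0,2,0],[0,0,0,0,0]]
  ]
}}

```text
time_s: 12.65
ee_pos: [0.5462, -0.2202, 0.0647]
tcp_rot: [[-0.084, 0.996, 0.001], [0.996, 0.084, 0.001], [0.001, 0.001, -1.0]]
ft_force: [-2.1, 5.9, 16.0]
grip_width: 0.002
```

Request:
{"fn": "send_rows", "kwargs": {
  "deltas": [
    [[0,0,0,2,0],[0,0,0,0,0]]
  ]
}}

```text
time_s: 12.85
ee_pos: [0.5464, -0.2202, 0.0642]
tcp_rot: [[-0.084, 0.996, 0.003], [0.996, 0.084, 0.002], [0.001, 0.003, -1.0]]
ft_force: [-6.4, 9.1, 33.5]
grip_width: 0.003
```

Request:
{"fn": "send_rows", "kwargs": {
  "deltas": [
    [[0,0,0,-10,0],[0,0,0,-40,0],[0,33,0,-40,0],[50,0,0,0,0],[50,0,0,0,0],[50,0,0,0,0],[50,0,0,0,0]]
  ]
}}

```text
time_s: 13.55
ee_pos: [0.5422, -0.1903, 0.1489]
tcp_rot: [[-0.082, 0.997, -0.002], [0.997, 0.082, -0.0], [0.0, -0.002, -1.0]]
ft_force: [0.6, 1.1, 0.5]
grip_width: 0.583
```

```bash
python3 - <<'E'
from h import *
w=grab('wrist','w6.png')[1]; s=grab('scene','s6.png')[1]; st=monitor.read_state(); print(st['ee_pos'],st['tcp_rot'][:,0],st['ft_force'])
A=cv2.resize(s[290:390,190:310],(600,500),interpolation=cv2.INTER_CUBIC)
cv2.imwrite('pics/c6.png',np.hstack([cv2.resize(A,(360,300)),cv2.resize(w,(400,300))])[...,::-1])
E
```

```text
[ 0.54232814 -0.19025647  0.14894607] [-8.18787856e-02  9.96642287e-01  1.28263002e-04] [ 0.24335479  1.39792001 -0.33234915]
```

View pics/c6.png

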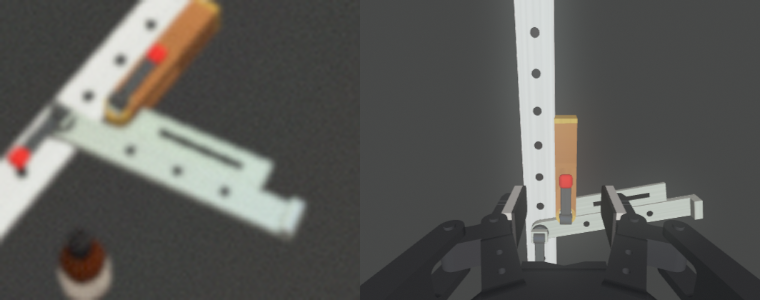

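```bash
python3 - <<'E'
from h import *
im=cv2.imread('pics/w6.png'); g=cv2.cvtColor(im,cv2.COLOR_BGR2GRAY).astype(float); hsv=cv2.cvtColor(im,cv2.COLOR_BGR2HSV); m=imaging.camera_model('wrist'); s=monitor.read_state(); R=s['tcp_rot'];t=s['ee_pos']
h=hsv[...,0].astype(int); red=(((h<5)|(h>172))&(hsv[...,1]>150)&(hsv[...,2]>100)).astype(np.uint8); 
r=np.argwhere(red)[:,::-1]; print('red',r.mean(0),(np.r_[ray(m,r.mean(0),.042)[0],.042]-t)@R)
o=((h>5)&(h<30)&(hsv[...,1]>90)&(hsv[...,2]>80)).astype(np.uint8); ct=max(cv2.findContours(o,0,2)[0],key=cv2.contourArea); b=cv2.boundingRect(ct); print(b)
for c in range(b[0]-3,b[0]+b[2]+3,10): pass
L=[];Rr=[]
for q in range(b[1]+12,b[1]+75,3):
    k=np.where(o[q])[0]; L.append((k.min()-.5,q));Rr.append((k.max()+.5,q))
for P in(L,Rr): a,u=line(ray(m,P,.03)); u*=np.sign(u[1]); print('stock edge',a,np.arctan2(-u[0],u[1]))
print('tail', (np.r_[ray(m,[b[0]+b[2]/2,b[1]],.03)[0],.03]-t)@R)
for c in range(375,425,12): print(c,''.join(f'{int(v):4d}' for v in g[250:330:2,c]))
E
```

```text
red [288.03472222 253.34027778] [-0.02640443  0.00052885  0.10694195]
(272, 161, 33, 150)
stock edge [ 0.53051955 -0.18591619] 0.09232421
stock edge [ 0.5534089  -0.17646553] 0.09250947
tail [0.04297759 0.00072589 0.11895053]
375   78  78  79  79  79  80  86 143 194 194 196 196 176  63  63  71  63  63  81  64  64  63  63  63  62  62  62  60  58  61  60  60  59  60  58  58  57  57  56  55
387   78  78  79  79  79  86 142 195 194 197 196 176  64  64  98 195 197 195 198 158 196 196 197 195 189  62  63  62  63  77  76  60  60  60  59  58  56  57  56  56
399   79  79  80  80  89 145 195 195 197 197 176  64  66 100 195 198 195 198 158 196 197 197 195 195 196 198 195 194 100  62  62  60  61  59  59  58  58  57  56  56
411   79  79  79  89 145 195 196 198 197 196 195 199 197 196 198 195 198 157 197 197 198 196 196 196 198 195 197 195 198 197  81  79  79  60  60  59  58  57  57  57
423   78  79  90 145 195 196 198 198 195 196 199 198 196 198 196 198 156 197 198 197 196 197 196 198 195 198 196 197 198  80  81  81  81  79  60  55  55  52  51  53
```

The composite shows the lever flat, the stock on the bar and the blade flush along the arm. The stock is 0.4° off the bar and the seam with the arm is even. I regrasp the bevel.

Request:
{"fn": "send_rows", "kwargs": {
  "deltas": [
    [[50,2.5,0.5,30,-0.005],[50,0,0,35,0],[50,0,0,30,0],[50,0,0,15,0],[50,0,0,4,0],[50,0,0,0,0],[10,0,0,0,0],[10,0,0,0,0],[10,0,0,0,0],[10,0,0,0,0],[10,0,0,0,0],[10,0,0,0,0]]
  ]
}}

```text
time_s: 14.85
ee_pos: [0.5438, -0.1874, 0.0371]
tcp_rot: [[-0.088, 0.996, 0.002], [0.996, 0.088, -0.001], [-0.001, 0.002, -1.0]]
ft_force: [-0.0, -0.5, 6.5]
grip_width: 0.265
```

```bash
python3 - <<'E'
from h import *
s=monitor.read_state(); print(s['time_s'],s['ee_pos'],s['tcp_rot'][:,0],s['grip_width']*85.4,s['ft_force'])
m,im,hsv=grab('wrist','w7.png'); h=hsv[...,0].astype(int)
y=((h>18)&(h<30)&(hsv[...,1]>120)).astype(np.uint8); k=np.argwhere(y)[:,::-1]; print(k.min(0),k.max(0))
k=hsv[150:260,285,:]; print([tuple(map(int,v)) for v in k[40:80:2]])
E
```

```text
14.85 [ 0.54384094 -0.18743913  0.03708685] [-8.78151202e-02  9.96136488e-01 -7.75375493e-04] 22.67288307994495 [-0.04775645 -0.51952761  6.51585387]
[287 194] [313 220]
[(30, 12, 87), (16, 30, 94), (20, 119, 154), (20, 119, 154), (20, 119, 154), (20, 119, 154), (20, 119, 154), (20, 118, 155), (20, 120, 155), (20, 120, 161), (22, 114, 203), (23, 117, 203), (23, 117, 203), (23, 116, 203), (23, 116, 203), (22, 116, 202), (15, 116, 187), (15, 116, 187), (15, 116, 187), (15, 117, 188)]
```

Request:
{"fn": "send_rows", "kwargs": {
  "deltas": [
    [[10,3,1,0,0],[10,0,0,-10,0],[10,0,0,-30,0],[10,0,0,-35,0],[10,0,0,-30,0],[10,20,1,0,0],[10,38,1,0,0],[10,38,1,0,0],[10,38,1,0,0],[10,38,1,0,0],[10,38,1,0,0],[10,38,0,0,0],[10,38,0,0,0],[10,38,0,0,0],[10,38,0,0,0],[10,38,0,0,0],[10,38,0,0,0],[10,20,0,0,0],[10,0,0,0,0],[10,0,0,0,0]]
  ]
}}

```text
time_s: 16.9
ee_pos: [0.5091, 0.2728, 0.1411]
tcp_rot: [[-0.089, 0.996, -0.0], [0.996, 0.089, -0.0], [-0.0, -0.001, -1.0]]
ft_force: [-0.3, -0.2, -2.9]
grip_width: 0.261
```

```bash
python3 - <<'E'
from h import *
s=monitor.read_state(); print(s['time_s'],s['ee_pos'],s['tcp_rot'][:,0],s['grip_width']*85.4,s['ft_force'])
w=grab('wrist','w8.png')[1]; sc=grab('scene','s8.png')[1]
cv2.imwrite('pics/c8.png',np.hstack([cv2.resize(sc[130:380,160:480],(400,312)),cv2.resize(w,(400,312))])[...,::-1])
E
```

```text
16.9 [0.50907602 0.2728374  0.14109432] [-8.91652770e-02  9.96016791e-01 -3.24225317e-04] 22.25655484954837 [-0.28246663 -0.23814712 -2.85269702]
```

View pics/c8.png

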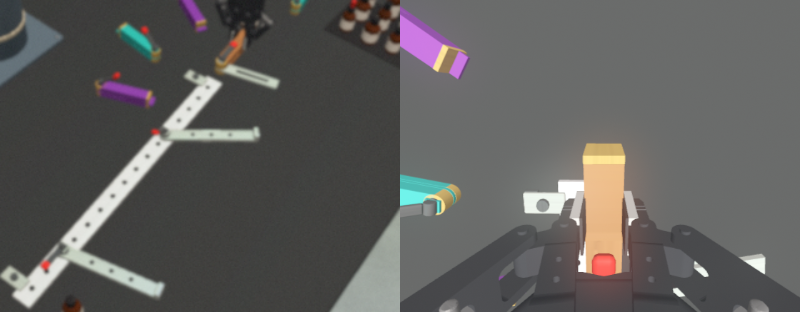

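The bevel is held and still flat-locked, clear past the bar's end. The scene half shows the loose arm at (165-258, 133) still leaning. I lower it and slide in.

Request:
{"fn": "send_rows", "kwargs": {
  "deltas": [
    [[10,0,0,35,0.004],[10,0,0,35,0],[10,0,0,25,0],[10,0,0,7.5,0],[10,0,0,0,0],[10,-15,0,0,0],[10,-15,0,0,0],[10,-15,0,0,0],[10,-15,0,0,0],[10,-15,0,0,0],[10,0,-2,0,0],[10,0,-2,0,0],[10,0,-1,0,0],[10,0,0,0,0]]
  ]
}}

```text
time_s: 18.4
ee_pos: [0.5123, 0.1982, 0.0387]
tcp_rot: [[-0.084, 0.996, 0.003], [0.996, 0.084, 0.0], [0.0, 0.003, -1.0]]
ft_force: [5.0, -2.2, -3.1]
grip_width: 0.268
```

Request:
{"fn": "send_rows", "kwargs": {
  "deltas": [
    [[10,0,-1,0,0],[10,0,-0.5,0,0],[10,0,0,0,0]]
  ]
}}

```text
time_s: 18.7
ee_pos: [0.5121, 0.1982, 0.0388]
tcp_rot: [[-0.084, 0.996, 0.005], [0.996, 0.084, 0.001], [0.0, 0.006, -1.0]]
ft_force: [8.2, -1.9, -6.4]
grip_width: 0.262
```

Request:
{"fn": "send_rows", "kwargs": {
  "deltas": [
    [[10,0,1,1.4,0.002],[10,-10,0,0,0],[10,-10,0,0,0],[10,-10,0,0,0],[10,-7,0,0,0],[10,0,0,0,0]]
  ]
}}

```text
time_s: 19.3
ee_pos: [0.5152, 0.1612, 0.0375]
tcp_rot: [[-0.082, 0.997, 0.004], [0.997, 0.082, 0.001], [0.001, 0.004, -1.0]]
ft_force: [5.1, -1.7, -1.8]
grip_width: 0.265
```

```bash
cat > ang.py <<'E'
from h import *
def edges(n,f):
    "angle of both arms from their -y-side edges, on the bench plane z=.016"
    m,im,_=grab(n,f); g=cv2.GaussianBlur(cv2.cvtColor(im,cv2.COLOR_RGB2GRAY),(3,3),0).astype(float)
    y=np.array([-.082,.9966]);x=np.array([.9966,.082])
    out={}
    for nm,P,th0 in(('set',[.5177,-.3009],1.38),('new',[.4904,.0361],None)):
        P=np.array(P)
        for th in ([th0] if th0 else np.arange(1.15,1.5,.03)):
            u=np.sin(th)*x+np.cos(th)*y; nn=np.array([-u[1],u[0]]); E=[]
            for s in np.arange(.06,.185,.003):
                q=np.array([P+s*u-w*nn for w in np.arange(-.004,.035,.0005)])
                uv=proj(m,np.c_[q,np.full(len(q),.016)]).astype(np.float32)
                v=cv2.remap(g.astype(np.float32),uv[:,:1],uv[:,1:],cv2.INTER_LINEAR).ravel()
                if v[0]<120: continue
                k=np.where(v<125)[0]
                if len(k): E.append(q[k[0]])
            if len(E)>20:
                E=np.array(E);a,d=line(E);d*=np.sign(d[0]); res=np.abs((E-a)@[-d[1],d[0]]).mean()
                t=np.arccos(d@y); 
                if nm=='set' or abs(t-th)<.03: out[nm]=(round(float(t),4),round(float(res)*1e3,2),len(E),'offset mm',round(float(1e3*(P-a)@[-d[1],d[0]]),1))
    return out
E
python3 - <<'E'
from ang import *
s=monitor.read_state(); print(s['time_s'],s['ee_pos'],s['ft_force'])
for n in('scene','top'): print(n,edges(n,n+'9.png'))
sc=cv2.imread('pics/scene9.png'); t=cv2.imread('pics/top9.png')
cv2.imwrite('pics/c9.png',np.hstack([cv2.resize(sc[190:270,270:390],(480,320),interpolation=cv2.INTER_CUBIC),cv2.resize(t[110:215,220:325],(320,320),interpolation=cv2.INTER_CUBIC)]))
E
```

```text
19.3 [0.51524554 0.16118138 0.03749443] [ 5.08030945 -1.68362109 -1.80188121]
scene {'set': (1.3854, 0.11, 42, 'offset mm', 13.6), 'new': (1.2947, 0.16, 42, 'offset mm', 17.4)}
top {'set': (1.3842, 0.21, 42, 'offset mm', 15.7), 'new': (1.2984, 0.13, 42, 'offset mm', 17.6)}
```

View pics/c9.png

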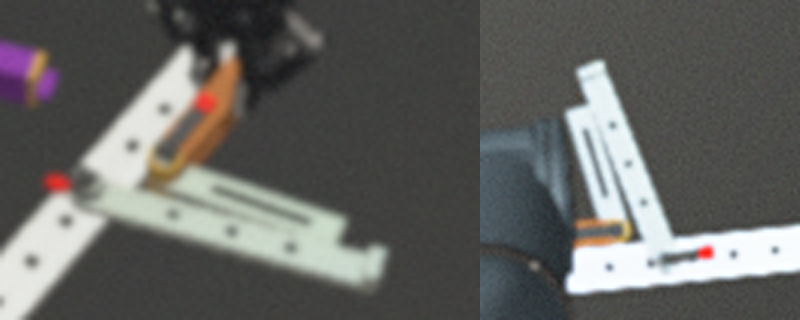

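The wedge between blade and loose arm is still open: the new arm is at 1.297 rad and the set arm at 1.385, with both views agreeing. I close it in small steps.

Request:
{"fn": "send_rows", "kwargs": {
  "deltas": [
    [[10,-5,0,0,0],[10,-4,0,0,0],[10,-1,0,0,0],[10,0,0,0,0]]
  ]
}}

```text
time_s: 19.8
ee_pos: [0.5159, 0.1526, 0.0375]
tcp_rot: [[-0.084, 0.996, 0.003], [0.997, 0.084, 0.002], [0.002, 0.004, -1.0]]
ft_force: [5.2, 2.4, -1.4]
grip_width: 0.261
```

```bash
python3 - <<'E'
from ang import *
s=monitor.read_state(); print(s['time_s'],s['ee_pos'],s['ft_force'])
for n in('scene','top'): print(n,edges(n,n+'10.png'))
E
```

```text
19.8 [0.51594976 0.15256114 0.0374583 ] [ 5.2344222   2.44787841 -1.43001593]
scene {'set': (1.3857, 0.11, 42, 'offset mm', 13.5), 'new': (1.3424, 0.13, 42, 'offset mm', 17.3)}
top {'set': (1.3846, 0.22, 42, 'offset mm', 15.7), 'new': (1.3446, 0.14, 42, 'offset mm', 18.0)}
```

Request:
{"fn": "send_rows", "kwargs": {
  "deltas": [
    [[10,-2,0,0,0],[10,-1,0,0,0],[10,0,0,0,0]]
  ]
}}

```text
time_s: 20.2
ee_pos: [0.5162, 0.1499, 0.0375]
tcp_rot: [[-0.084, 0.996, 0.003], [0.996, 0.084, 0.002], [0.002, 0.004, -1.0]]
ft_force: [5.1, 4.2, -0.9]
grip_width: 0.265
```

```bash
python3 - <<'E'
from ang import *
s=monitor.read_state(); print(s['time_s'],s['ee_pos'],s['ft_force'])
for n in('scene','top'): print(n,edges(n,n+'11.png'))
E
```

```text
20.2 [0.51617354 0.14988919 0.0374843 ] [ 5.09202969  4.15878142 -0.9008953 ]
scene {'set': (1.3857, 0.11, 42, 'offset mm', 13.5), 'new': (1.3629, 0.18, 42, 'offset mm', 16.7)}
top {'set': (1.386, 0.19, 42, 'offset mm', 15.6), 'new': (1.3607, 0.15, 42, 'offset mm', 18.0)}
```

Request:
{"fn": "send_rows", "kwargs": {
  "deltas": [
    [[10,-1.5,0,0,0],[10,-0.5,0,0,0],[10,0,0,0,0]]
  ]
}}

```text
time_s: 20.6
ee_pos: [0.5163, 0.148, 0.0375]
tcp_rot: [[-0.084, 0.996, 0.003], [0.996, 0.084, 0.002], [0.002, 0.004, -1.0]]
ft_force: [4.2, 4.4, -2.5]
grip_width: 0.262
```

```bash
python3 - <<'E'
from ang import *
s=monitor.read_state(); print(s['time_s'],s['ee_pos'],s['ft_force'])
for n in('scene','top'): print(n,edges(n,n+'12.png'))
sc=cv2.imread('pics/scene12.png'); t=cv2.imread('pics/top12.png')
cv2.imwrite('pics/c12.png',np.hstack([cv2.resize(sc[190:270,270:390],(480,320),interpolation=cv2.INTER_CUBIC),cv2.resize(t[110:215,220:325],(320,320),interpolation=cv2.INTER_CUBIC)]))
E
```

```text
20.6 [0.51630225 0.14802951 0.03747241] [ 4.22202085  4.43219848 -2.4985251 ]
scene {'set': (1.3856, 0.11, 42, 'offset mm', 13.5), 'new': (1.373, 0.15, 42, 'offset mm', 16.8)}
top {'set': (1.3848, 0.21, 42, 'offset mm', 15.7), 'new': (1.3724, 0.16, 42, 'offset mm', 17.9)}
```

View pics/c12.png

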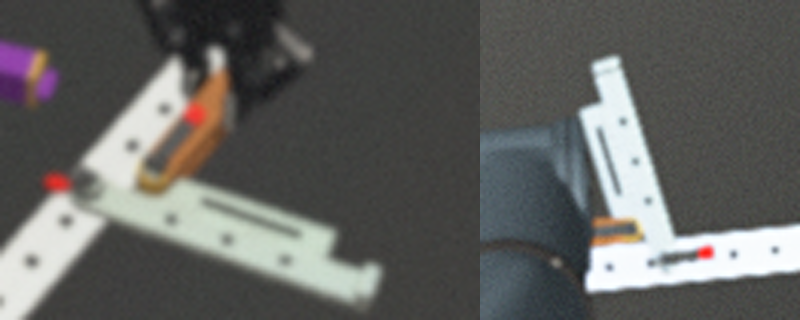

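Request:
{"fn": "send_rows", "kwargs": {
  "deltas": [
    [[10,-1.2,0,0.5,0],[10,0,0,0,0],[10,0,0,0,0]]
  ]
}}

```text
time_s: 21.0
ee_pos: [0.5164, 0.1476, 0.0371]
tcp_rot: [[-0.085, 0.996, 0.003], [0.996, 0.085, 0.003], [0.003, 0.004, -1.0]]
ft_force: [4.2, 6.3, 0.2]
grip_width: 0.262
```

```bash
python3 - <<'E'
from ang import *
s=monitor.read_state(); print(s['time_s'],s['ee_pos'],s['ft_force'])
for n in('scene','top'): print(n,edges(n,n+'13.png'))
E
```

```text
21.0 [0.5163859  0.14762003 0.03711217] [4.21056934 6.297569   0.2258489 ]
scene {'set': (1.3857, 0.11, 42, 'offset mm', 13.5), 'new': (1.3842, 0.16, 42, 'offset mm', 16.5)}
top {'set': (1.384, 0.19, 42, 'offset mm', 15.9), 'new': (1.3807, 0.14, 42, 'offset mm', 18.1)}
```

The arm is now flush: 1.384 against 1.386 rad in the scene view, 1.381 against 1.384 in the top view. I release and go to the loose arm's lever.

Request:
{"fn": "send_rows", "kwargs": {
  "deltas": [
    [[10,0.5,0.6,0,0],[10,0,0,0,0],[50,0,0,0,0],[50,0,0,0,0],[50,0,0,0,0],[50,0,0,0,0],[50,0,0,-15,0],[50,0,0,-35,0],[0,0,0,-45,0],[0,-38,-8,0,0],[0,-38,-8,0,0],[0,-38,-8,0,0],[0,-38,-8,0,0],[0,0,0,0,0],[0,0,0,0,0]]
  ]
}}

```text
time_s: 22.6
ee_pos: [0.4957, -0.01, 0.1315]
tcp_rot: [[-0.079, 0.997, -0.0], [0.997, 0.079, 0.0], [0.0, -0.0, -1.0]]
ft_force: [0.4, 0.3, -0.7]
grip_width: -0.002
```

```bash
python3 - <<'E'
from ang import *
s=monitor.read_state(); print(s['time_s'],s['ee_pos'],s['ft_force'],s['grip_width'])
for n in('scene','top'): print(n,edges(n,n+'14.png'))
m,im,hsv=grab('wrist','w14.png')
h=hsv[...,0].astype(int); red=(((h<5)|(h>172))&(hsv[...,1]>150)&(hsv[...,2]>100)).astype(np.uint8)
n,_,st,ce=cv2.connectedComponentsWithStats(red)
for i in range(1,n):
    if st[i,4]>20: print(ce[i],st[i],(np.r_[ray(m,ce[i],.063)[0],.063]-s['ee_pos'])@s['tcp_rot'])
E
```

```text
22.6 [ 0.49567496 -0.00998388  0.1315185 ] [ 0.37884632  0.29512146 -0.73934655] -0.0020771599358470373
scene {'set': (1.3857, 0.1, 42, 'offset mm', 13.5), 'new': (1.3863, 0.17, 42, 'offset mm', 16.4)}
top {'set': (1.3845, 0.19, 42, 'offset mm', 15.7), 'new': (1.382, 0.17, 42, 'offset mm', 18.1)}
[343.14416476  29.29977117] [331  15  23  27 437] [0.12029014 0.02888258 0.06852153]
[  4.99337748 102.8807947 ] [  0  86  14  31 302] [ 0.08261049 -0.15907241  0.06856096]
[286.79596413 226.78923767] [276 216  22  23 446] [ 0.01004555 -0.0002459   0.06851936]
```

The second view agrees that the arm is still parallel (1.386 against 1.386). The loose lever's red tip is 10 mm ahead of the closed fingers and in line with them. I press it.

Request:
{"fn": "send_rows", "kwargs": {
  "deltas": [
    [[0,4,0,25,0],[0,0,0,10,0],[0,0,0,6,0],[0,0,0,6,0],[0,0,0,6,0],[0,0,0,6,0],[0,0,0,5,0],[0,0,0,4,0],[0,0,0,3,0],[0,0,0,0,0]]
  ]
}}

```text
time_s: 23.75
ee_pos: [0.4965, -0.0062, 0.0609]
tcp_rot: [[-0.08, 0.997, 0.002], [0.997, 0.08, -0.001], [-0.001, 0.002, -1.0]]
ft_force: [0.5, -2.1, 4.2]
grip_width: -0.001
```

Request:
{"fn": "send_rows", "kwargs": {
  "deltas": [
    [[0,0,0,2,0],[0,0,0,1.5,0],[0,0,0,0,0]]
  ]
}}

```text
time_s: 24.05
ee_pos: [0.4966, -0.0065, 0.0579]
tcp_rot: [[-0.08, 0.997, 0.003], [0.997, 0.08, -0.001], [-0.001, 0.002, -1.0]]
ft_force: [-1.4, -5.6, 11.5]
grip_width: 0.002
```

Request:
{"fn": "send_rows", "kwargs": {
  "deltas": [
    [[0,0,0,2,0],[0,0,0,0,0]]
  ]
}}

```text
time_s: 24.25
ee_pos: [0.4968, -0.0066, 0.0574]
tcp_rot: [[-0.08, 0.997, 0.004], [0.997, 0.08, -0.0], [-0.001, 0.004, -1.0]]
ft_force: [-5.6, -5.2, 37.6]
grip_width: -0.007
```

Request:
{"fn": "send_rows", "kwargs": {
  "deltas": [
    [[0,0,0,2,0],[0,0,0,0,0]]
  ]
}}

```text
time_s: 24.45
ee_pos: [0.4971, -0.0066, 0.057]
tcp_rot: [[-0.08, 0.997, 0.006], [0.997, 0.08, 0.0], [-0.0, 0.006, -1.0]]
ft_force: [-11.1, -4.2, 63.4]
grip_width: -0.002
```

Request:
{"fn": "send_rows", "kwargs": {
  "deltas": [
    [[0,0,0,-4,0],[0,0,0,-16,0],[0,0,0,-40,0],[0,0,0,-40,0],[0,0,0,-40,0],[0,0,0,0,0],[0,0,0,0,0]]
  ]
}}

```text
time_s: 25.15
ee_pos: [0.496, -0.0047, 0.1938]
tcp_rot: [[-0.082, 0.997, 0.002], [0.997, 0.082, 0.001], [0.001, 0.002, -1.0]]
ft_force: [-0.0, -0.0, -0.2]
grip_width: -0.003
```

```bash
python3 - <<'E'
from ang import *
s=monitor.read_state(); print(s['time_s'],s['ee_pos'],s['ft_force'])
for n in('scene','top'): print(n,edges(n,n+'15.png'))
m,im,hsv=grab('wrist','w15.png')
h=hsv[...,0].astype(int); red=(((h<5)|(h>172))&(hsv[...,1]>150)&(hsv[...,2]>100)).astype(np.uint8)
n,_,st,ce=cv2.connectedComponentsWithStats(red)
for i in range(1,n):
    if st[i,4]>20:
        for z in(.033,.063): print(ce[i].round(1),z,ray(m,ce[i],z)[0])
o=((h>8)&(h<30)&(hsv[...,1]>90)&(hsv[...,2]>80)).astype(np.uint8); ct=max(cv2.findContours(o,0,2)[0],key=cv2.contourArea); print(cv2.boundingRect(ct),ray(m,cv2.boxPoints(cv2.minAreaRect(ct)),.03))
E
```

```text
25.15 [ 0.49604835 -0.00470323  0.19382694] [-0.03210085 -0.02087938 -0.15200424]
scene {'set': (1.3856, 0.11, 42, 'offset mm', 13.6), 'new': (1.39, 0.14, 42, 'offset mm', 16.0)}
top {'set': (1.3854, 0.2, 42, 'offset mm', 15.6), 'new': (1.3816, 0.22, 42, 'offset mm', 18.1)}
[334.5  53.6] 0.033 [0.52202931 0.12107629]
[334.5  53.6] 0.063 [0.51834659 0.11523817]
[ 72.6 110.4] 0.033 [0.30929092 0.06013806]
[ 72.6 110.4] 0.063 [0.3283085  0.06080237]
(320, 0, 25, 130) [[0.51743228 0.06240643]
 [0.50646593 0.15804699]
 [0.52493488 0.15958019]
 [0.53792912 0.06411961]]
```

```bash
python3 - <<'E'
from h import *
from scipy.optimize import least_squares
def reds(f):
    v=cv2.cvtColor(cv2.imread(f),cv2.COLOR_BGR2HSV); h=v[...,0].astype(int)
    n,_,st,ce=cv2.connectedComponentsWithStats((((h<6)|(h>170))&(v[...,1]>130)&(v[...,2]>90)).astype(np.uint8)); return ce[1:][st[1:,4]>4]
ms,mt=imaging.camera_model('scene'),imaging.camera_model('top')
for tag in('0','14','15'):
    S,T=[reds(f'pics/{n}{tag}.png') for n in('scene','top')]
    for nm,P in(('new',[.488,-.008,.04]),('set',[.517,-.345,.035]),('bevel',[.521,.118,.04])):
        a=proj(ms,P);b=proj(mt,P); i=np.linalg.norm(S-a,axis=1);j=np.linalg.norm(T-b,axis=1)
        if i.min()>15 or j.min()>15: print(tag,nm,'not seen',i.min().round(),j.min().round());continue
        r=least_squares(lambda q:np.r_[(proj(ms,q)-S[i.argmin()]).ravel(),(proj(mt,q)-T[j.argmin()]).ravel()],P); print(tag,nm,r.x.round(4),'res',round(2*r.cost,2))
E
```

```text
0 new [ 4.942e-01 -1.000e-04  6.070e-02] res 0.19
0 set [ 0.5232 -0.3467  0.0301] res 0.9
0 bevel not seen 39.0 43.0
14 new not seen 7.0 44.0
14 set [ 0.5232 -0.3466  0.0304] res 0.9
14 bevel [0.518  0.116  0.0395] res 1.23
15 new not seen 5.0 44.0
15 set [ 0.5235 -0.3467  0.0311] res 1.12
15 bevel [0.518  0.1163 0.0391] res 1.41
```

Request:
{"fn": "send_rows", "kwargs": {
  "deltas": [
    [[0,-40,0,0,0],[0,-40,0,0,0],[0,0,0,0,0],[0,0,0,0,0]]
  ]
}}

```text
time_s: 25.7
ee_pos: [0.5015, -0.0857, 0.1919]
tcp_rot: [[-0.079, 0.997, -0.002], [0.997, 0.079, -0.0], [0.0, -0.002, -1.0]]
ft_force: [-0.7, 0.1, -0.4]
grip_width: 0.001
```

```bash
python3 - <<'E'
from ang import *
from scipy.optimize import least_squares
def red(v):
    h=v[...,0].astype(int)
    n,_,st,ce=cv2.connectedComponentsWithStats((((h<6)|(h>170))&(v[...,1]>130)&(v[...,2]>90)).astype(np.uint8)); return ce[1:][st[1:,4]>4]
print(edges('scene','s16.png'),edges('top','t16.png'))
V=[grab(n) for n in('scene','wrist')]
for nm,P in(('new',[.492,-.012,.035]),('bevel',[.52,.118,.04])):
    C=[]
    for m,_,v in V:
        c=red(v); d=np.linalg.norm(c-proj(m,P),axis=1); C.append((m,c[d.argmin()])); print(nm,'dist px',d.min().round(1))
    r=least_squares(lambda q:np.concatenate([(proj(m,q)-c).ravel() for m,c in C]),P); print(nm,r.x.round(4),round(2*r.cost,2))
s=monitor.read_state();print(s['time_s'],s['ft_force'])
E
```

```text
{'set': (1.3857, 0.11, 42, 'offset mm', 13.5), 'new': (1.3874, 0.16, 42, 'offset mm', 16.3)} {'set': (1.3822, 0.21, 42, 'offset mm', 16.1), 'new': (1.383, 0.2, 42, 'offset mm', 17.9)}
new dist px 2.6
new dist px 3.7
new [ 0.4953 -0.0113  0.0312] 1.36
bevel dist px 0.3
bevel dist px 193.5
bevel [ 0.4979 -0.0095  0.1369] 1313.04
25.9 [-0.35632336 -0.47815586  0.18554594]
```

```bash
python3 -c "
from bench import order; print(order.close_job())"
```

```text
the job is handed in; nothing more can be done
None
```

The loose arm is clamped parallel to the clamped arm to within about 0.1°. The job is handed in after about 26 s of robot time; the hand-in gave no verdict.

**What I did:** I laid the bevel in the clamped arm's sharp corner and locked it. I then carried it over to the loose arm, slid it in until the arm swung flush, released it, and clamped the arm by its lever.

**Last checks:**

| Check | Result |
|---|---|
| Arm angles from the upright, scene view | clamped 1.386 rad, loose 1.387 rad |
| Arm angles from the upright, top view | clamped 1.382 rad, loose 1.383 rad |
| Loose arm's lever tip | 31 mm up, so flat |
| Bevel's lever tip | 39 mm up, so flat |
| Clamped arm | angle and edge position unchanged throughout |
| Robot | clear of everything, no outside force |

**Disagreed or not checked:**
- **Bevel's final height:** the last wrist view did not include the bevel, so its 39 mm lever height comes from the scene and top views taken just before. I did not measure its flatness after release, but it was let go resting on the bench.
- **Pressing force:** the press on the loose arm's lever peaked at about 63 N with the closed fingertips, more than it needed. That is under the 120 N wrist limit. I take the 40 N limit to cover only the arm and the gripper's body.
- **Stock angle:** after locking, one wrist view put the bevel's stock about 0.4° off the bar, which is inside the 2° tolerance.
- **Bottles and beaker:** I kept the moves clear of them but did not measure their positions at the end.

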